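# Fit the scraper blade to the docked algae cleaner

### The arm

A 7-joint arm with a two-finger parallel gripper is mounted at the origin on the work surface. World frame = base frame: x ahead of the robot, y to its left, z up, the work surface at z = 0. Lengths are in m, angles in rad, forces in N, time in s.
With the tool pointing down it reaches from about 0.4 to 0.85 m from the base axis. Payload 10.4 kg.
Tool frame: the origin (TCP) lies midway between the tips of the shut fingers; the grasp point (between the pads) lies 19 mm behind it; z points along the fingers, y is the line along which they close (so a half turn about z gives the same grasp; the last joint's range is limited). The gripper opens to 87 mm and grips with 3 to 60 N. Pads are 19 mm wide; open, the fingers measure 117 mm over their backs; the gripper's body (75 mm by 190 mm) begins 51 mm behind the grasp point.
Start: joints at [1.211, 0.332, -0.065, 1.46, 0.022, 1.35, -0.088], TCP at [0.207, -0.59, 0.223] pointing down, gripper open.
Joint ranges: [-2.6, 2.6], [-0.5, 2.12], [-1.47, 1.34], [0.16, 2.42], [-1.27, 4.41], [0.06, 2.06], [-2.6, 2.6]. Speed limits (rad/s): [2.22, 2.22, 2.79, 2.79, 3.14, 3.14, 3.14].

### API

Orientations are given as a unit quaternion [x, y, z, w].
In Python, from bench import r gives the robot as it stands.
- The arm moves only by the tool arm_command, never from a script. Its arguments are lists of equal length, an entry for each row: "xyz": the shift along the world's x, y, z in m, a list of three; "rot": the turn, a rotation vector about the world's x, y, z in rad, a list of three. In form: {"xyz": [[tx, ty, tz], ...], "rot": [[ax, ay, az], ...]}. A call has 1 to 20 rows; each row is the pose to reach, as a shift and turn from the pose commanded when the call began; what a row does not reach only later rows make up. A row lasts 1/12 s, in which the tool goes at most 41.7 mm and 7.16 degrees, less where a joint would pass 70% of its speed; a pose out of reach is approached as far as the arm can. A call with a gripper value outside its range is refused whole. "grip" is the opening, from 0 (shut) to 1 (fully open), set as the call begins (left out, the last holds). The fingers move at their own pace and stop on an object; "squeeze" is the grip in N (left out, the last holds). Time passes only in rows, so rows that repeat a pose let the fingers close. It gives the time, the measured TCP pose, the force, the opening and the grip force at its end, in the units of the state.
- r.read_state(): the state, without advancing time (a new reading comes with each control period).
- r.camera(name): name is "scene" or "top" or "wrist"; returns the picture (384x512x3 uint8, red, green, blue); there is no depth.
- r.camera_model(name): a dict with "fx", "fy", "cx", "cy" (pixels), "T" (4x4, takes a point from camera to world coordinates). Camera axes: x right, y up, looking along -z (the intrinsics and any distortion apply to the point x, -y, -z); pixel columns grow to the right and rows downward; lengths in m; the calibration is good to about 2 mm. A picture is of the moment at which its call begins: read the wrist's pose just before it. camera_model takes no time and is no camera call; for the wrist camera it gives the pose at the moment of the call.
- r.close_job(): hands the job in; it is judged then, once.
Trained networks look in the newest picture that a camera, given by its name, has taken for a name from the list of things; names that differ only in an ending like _2 or _b are one class to them, and where a whole thing is asked for, a point or a joint stands for the part that bears it (a point fixed in the world has none). Each returns a list of dicts, best first, with "conf" (0 to 1); they miss things now and then, are a little off and sometimes report something else, mostly with a low value. They report only what shows in the picture. A call takes as long as a camera call.
- r.look_for(label, camera): "at" ([x, y, z] in m, in the coordinates of the camera as it stood for that picture, good to about 4 mm: the middle of the surface that is visible of it).
- r.spot_point(label, camera): "at" ([x, y, z] in m, in the coordinates of the camera as it stood for that picture, good to about 4 mm: a listed point, or the origin of a listed thing).
The state is a dict: "time": time; "joint_positions": joint angles; "joint_vel": joint speeds; "joint_torque": joint torques, N m; "ee_pos": TCP position; "eef_rot": TCP orientation; "ft_force": force on the tool from outside, world axes, zero at the start; "torque": the same for the moment, N m; "width": finger opening in m; "grip_force": force on a finger pad.
Only numpy, scipy, OpenCV 4.12 (cv2) and the standard library are available. Lean on these libraries where they do the work, as an engineer would, in place of code of your own. Each camera call takes 0.05 s, during which the arm holds its last target. There are 200 camera calls.

### The job

Fit the loose scraper blade to the green algae cleaner docked on the clear feeding station: lay it flat on the grey sprung bed just short of the brass pin, press the bed down a little so that the blade passes under the pin's cap, and slide it along until its notch is felt to meet the pin and pushes it back against its spring by about 2 mm (a few newtons above the drag of sliding; never 4 mm or more). Press the bed with well under 20 N, then let go so that the blade stays clamped flat and straight under the cap, its notch still bearing on the pin. Do not disturb the stone, the tweezer or the airline splitter.

Things in the scene. Friction and masses are not known exactly. Their poses are not given: they have to be found in the camera images.
- blade_bar (a point): Centre of the black grip bar across the loose steel scraper blade; blade axes, z up, +x to the notched end. Bar: 10 mm (x) x 40 (y) x 20 high, standing on the 4 mm plate (4 to 24 mm above the plate's underside). The plate reaches 58 mm from here to +x and 26 mm to -x. Pinch the bar across its 10 mm from above, fingertips above the plate.
- blade_notch (a point): Point where the pin's axis stands when the blade is home: 43 mm along blade +x from the bar's centre, half-way through the plate. The notch is a slot along x, 9 mm wide, open at the +x end, flared to 18 mm over the last 6 mm; this point is 15 mm from the open end, 3 mm from the slot's flat bottom.
- blade: The blade as a whole: plate 84 mm (x) x 56 (y) x 4 thick, about 70 g, lying flat, bar up. Origin on its underside at the plate's middle, 16 mm along +x from the bar's centre; same axes.
- cleaner: Green magnetic algae cleaner, 130 x 82 mm, fixed blade side up on the clear station. Origin at the middle of its underside, 8 mm above the table; +x runs from its open end (facing the robot, where the blade comes in) to the pin's end, z up. Green cheeks with inner faces 34 mm either side of the centre line rise 30 mm above the origin (2 mm above the free bed).
- bed: Grey sprung bed of the cleaner, 108 mm (x) x 66 (y) x 5, centred on it; origin mid-underside. Top 36 mm above the table when free (28 above the cleaner's origin). Moves only straight down, at most 6 mm: 4 N to start, 1.2 N per mm more (7.6 N at 3 mm). Sliding the blade on the pressed bed drags with 4 to 8 N, steadily; the pin is felt as a further rise. A dark slot shows where the pin may stand.
- pin (a joint): How far the brass pin (upright shaft, 6 mm diameter, on the cleaner's centre line) has been pushed back to cleaner +x; 0 free, stop at 6 mm. Spring: 0.5 N to start, 1.5 N per mm more; over 4 mm strains it. The free pin is set anywhere from 20 to 38 mm to +x of the cleaner's centre: this differs each time and is not reported; find it by feel.
- cap_slot (a point): Middle of the pin's range: fixed point on the cleaner's centre line, 29 mm to +x of its centre, 38.5 mm above the table, the height of the underside of the pin's brass cap (15 mm across, 3 thick). The cap is only 2.5 mm above the free bed: the 4 mm blade passes under it only with the bed pressed more than 1.5 mm (3 is comfortable). Lay the blade with its notch point 26 mm or more short of the pin.
- stone_mid (a point): Smooth grey river-stone ornament, 60 mm across, 33 mm high; its centre. To be left alone.
- tweezer_mid (a point): Stainless steel tweezer lying flat, 150 mm long (its x), 6 mm high; its middle. To be left alone.
- splitter_mid (a point): White plastic airline splitter, 45 x 30 mm, 12 mm high; its middle. To be left alone.

How it is judged:
By the outcome, as a careful person would: the job done as asked, in the order asked, and still so for the second after the job is handed in, with the robot touching nothing.
It also fails if it takes over 54 s, if anything falls off the work surface, if the arm or the gripper's body presses on something with over 40 N, if the wrist force passes 120 N, or if a joint passes its speed limit or range.

## Working session

There is one attempt and no reset: what is moved stays moved. The work goes in short steps, Python scripts to look and compute and a tool call to move; the robot and the scene stay as the last step left them, time stands still between calls to the robot, and variables do not carry over. Pictures are saved under pics/ and viewed, at most 10 in all, crops included, and the job is handed in when it is done.

Besides the shell and the picture viewer there is one more tool, called after "Request:" in YAML: its name, and indented under it one key for each argument. arm_command: Moves the arm, as the interface text tells. Its arguments: {"type":"object","properties":{"xyz":{"type":"array"},"rot":{"type":"array"},"grip":{"type":"number"},"squeeze":{"type":"number"}},"required":["xyz","rot"]}

```bash
mkdir -p pics; ls; cat > h.py <<'E'
import numpy as np,cv2
from bench import r
def w(cam,p,T=None):
    T=np.array(r.camera_model(cam)["T"]) if T is None else T
    return (T@np.r_[p,1])[:3]
def pix(cam,P):
    m=r.camera_model(cam);T=np.array(m["T"]);c=np.linalg.inv(T)@np.r_[P,1]
    return m["cx"]+m["fx"]*c[0]/-c[2], m["cy"]+m["fy"]*-c[1]/-c[2]
def ray(cam,u,v,z):
    m=r.camera_model(cam);T=np.array(m["T"]);d=T[:3,:3]@np.array([(u-m["cx"])/m["fx"],-(v-m["cy"])/m["fy"],-1]);o=T[:3,3]
    return o+d*(z-o[2])/d[2]
E
python3 - <<'E'
from h import *
for c in("top","scene"):
    im=r.camera(c);cv2.imwrite(f"pics/{c}0.png",im[:,:,::-1])
    print(c,{k:v for k,v in r.camera_model(c).items() if k!="T"})
    for l in["blade_bar","blade_notch","blade","cleaner","cap_slot","bed","stone_mid","tweezer_mid","splitter_mid"]:
        for d in r.spot_point(l,c)[:2]:
            p=w(c,d["at"]);print(l,round(d["conf"],2),p.round(4),np.round(pix(c,p)))
s=r.read_state();print(s)
E
```

```text
pics
top {'fx': 482.4313587075554, 'fy': 482.4313587075554, 'cx': 253.61214844700564, 'cy': 190.38336230398687}
blade_bar 0.78 [ 0.4674 -0.2774  0.0141] [370. 217.]
blade_notch 0.85 [ 0.5122 -0.2891  0.001 ] [374. 199.]
blade 0.68 [ 4.894e-01 -2.851e-01  1.000e-04] [372. 208.]
blade 0.22 [ 0.5066 -0.2915 -0.0008] [375. 201.]
cleaner 0.69 [0.5866 0.0136 0.0059] [251. 167.]
cap_slot 0.69 [0.6098 0.0144 0.0367] [250. 155.]
bed 0.75 [0.5841 0.0122 0.0329] [251. 166.]
bed 0.2 [ 0.4695 -0.2787  0.0146] [371. 216.]
tweezer_mid 0.51 [ 0.6358 -0.3607  0.0019] [403. 150.]
splitter_mid 0.66 [ 0.3822 -0.0442  0.0038] [273. 251.]
scene {'fx': 349.2404596559818, 'fy': 349.2404596559818, 'cx': 254.93771974354976, 'cy': 194.39409802229332}
blade_bar 0.9 [ 0.4717 -0.276   0.0169] [142. 213.]
blade_bar 0.45 [0.582  0.014  0.0296] [276. 211.]
blade_notch 0.76 [ 0.5128 -0.2985  0.0031] [136. 233.]
blade 0.83 [ 0.4875 -0.2834 -0.0009] [142. 224.]
cleaner 0.88 [0.585  0.0122 0.006 ] [276. 219.]
cleaner 0.36 [ 0.486  -0.2822  0.0008] [142. 223.]
cap_slot 0.68 [0.6128 0.0114 0.0422] [281. 217.]
bed 0.92 [0.
[... 211 characters left out ...]
nt_positions': array([ 1.21138122,  0.33219592, -0.06471842,  1.46008558,  0.02159806,
        1.34992739, -0.08848061]), 'joint_vel': array([ 0.00090961,  0.00125683,  0.00118841, -0.00270425,  0.0013995 ,
        0.00107534,  0.00048263]), 'joint_torque': array([-9.61323967e-04, -6.23048258e+01,  2.33613193e-02, -3.90116107e+01,
       -6.12299284e-02,  3.13282397e-02,  3.26021245e-05]), 'ee_pos': array([ 0.20658585, -0.58989004,  0.22258501]), 'eef_rot': array([9.85849635e-01, 1.67632022e-01, 1.93065063e-05, 3.58995199e-05]), 'ft_force': array([ 0.0473934 , -0.1088478 , -0.32685261]), 'torque': array([-0.02374332, -0.00821455, -0.02435652]), 'grip_force': 0.0, 'width': 0.0867627465658636}
```

```bash
python3 - <<'E'
import cv2,numpy as np
a=cv2.imread("pics/top0.png")
c=cv2.resize(a[110:270,220:430],None,fx=3.8,fy=3.7,interpolation=cv2.INTER_CUBIC);cv2.imwrite("pics/topc.png",c)
E
```

```text
(no output)
```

View pics/topc.png

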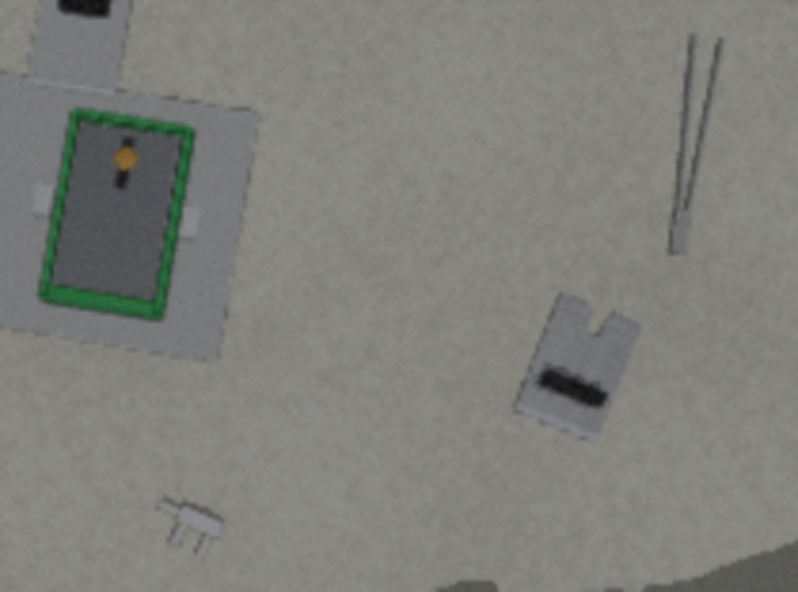

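The crop shows the cleaner (corners near (75,108), (193,128), (160,318), (40,298)) with its brass cap at (125,159). The blade's bar is at (573,388) and its notch opens towards (605,310), up and to the right.

```bash
python3 - <<'E'
from h import *
a=cv2.imread("pics/top0.png");hsv=cv2.cvtColor(a,cv2.COLOR_BGR2HSV)
def px(u,v):return 220+(u+.5)/3.8-.5,110+(v+.5)/3.7-.5
g=cv2.inRange(hsv,(40,80,30),(85,255,255));P=np.argwhere(g)[:,::-1].astype(np.float32)
b=cv2.minAreaRect(P);bp=np.array([ray("top",u,v,.038) for u,v in cv2.boxPoints(b)]);print("green",bp.round(4),bp.mean(0))
o=cv2.inRange(hsv,(8,120,80),(30,255,255));q=np.argwhere(o)[:,::-1];print("cap",len(q),ray("top",*q.mean(0),.0415))
k=np.argwhere((a.max(2)<45))[:,::-1];k=k[(k[:,0]>355)&(k[:,0]<385)&(k[:,1]>200)&(k[:,1]<225)].astype(np.float32)
print("bar",[ray("top",u,v,.020).round(4) for u,v in cv2.boxPoints(cv2.minAreaRect(k))],ray("top",*k.mean(0),.02),len(k))
for u,v in[(562,294),(640,325),(597,438),(517,410)]:print("plate",ray("top",*px(u,v),.004).round(4))
T=np.array(r.camera_model("wrist")["T"]);s=r.read_state();print(T.round(3))
E
```

```text
green [[ 0.5235  0.0621  0.038 ]
 [ 0.6502  0.0433  0.038 ]
 [ 0.6377 -0.0354  0.038 ]
 [ 0.5114 -0.0158  0.038 ]] [0.58069783 0.01357712 0.038     ]
cap 24 [0.61606162 0.00851742 0.0415    ]
bar [array([ 0.4764, -0.2564,  0.02  ]), array([ 0.4863, -0.2609,  0.02  ]), array([ 0.4707, -0.2961,  0.02  ]), array([ 0.4609, -0.2916,  0.02  ])] [ 0.4732749  -0.27619826  0.02      ] 66
plate [ 0.5361 -0.2734  0.004 ]
plate [ 0.5163 -0.3233  0.004 ]
plate [ 0.4415 -0.2952  0.004 ]
plate [ 0.4589 -0.2443  0.004 ]
[[ 0.329  0.91   0.252  0.275]
 [-0.944  0.317  0.088 -0.564]
 [ 0.    -0.267  0.964  0.384]
 [ 0.     0.     0.     1.   ]]
```

View pics/scene0.png

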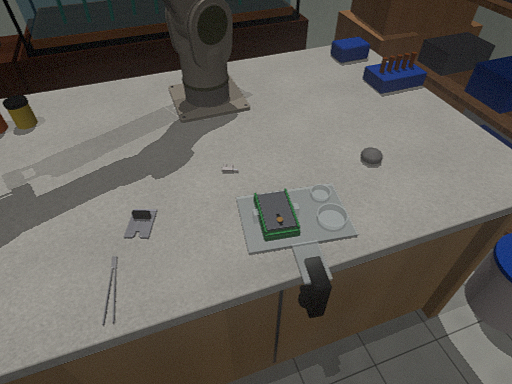

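Request:
arm_command:
  xyz:
    - [0.06,0.08,0]
    - [0.265,0.313,-0.06]
    - [0.265,0.313,-0.06]
    - [0.265,0.313,-0.06]
    - [0.265,0.313,-0.06]
    - [0.265,0.313,-0.06]
    - [0.265,0.313,-0.06]
    - [0.265,0.313,-0.06]
    - [0.265,0.313,-0.06]
    - [0.265,0.313,-0.06]
    - [0.265,0.313,-0.06]
    - [0.265,0.313,-0.06]
    - [0.265,0.313,-0.06]
    - [0.265,0.313,-0.06]
    - [0.265,0.313,-0.06]
    - [0.265,0.313,-0.06]
  rot:
    - [0,0,0.2]
    - [0,0,0.867]
    - [0,0,0.867]
    - [0,0,0.867]
    - [0,0,0.867]
    - [0,0,0.867]
    - [0,0,0.867]
    - [0,0,0.867]
    - [0,0,0.867]
    - [0,0,0.867]
    - [0,0,0.867]
    - [0,0,0.867]
    - [0,0,0.867]
    - [0,0,0.867]
    - [0,0,0.867]
    - [0,0,0.867]

```text
time: 2.33
ee_pos: [0.471, -0.278, 0.1628]
eef_rot: [0.825, 0.565, -0.0, 0.0]
ft_force: [-0.7, 0.8, 0.7]
width: 0.0871
grip_force: 0.0
```

The scene shows the cleaner at (277,215) on the clear station and the blade at (141,222). Nothing tall stands near them; the black clamp at (317,285) hangs off the table edge.

```bash
python3 - <<'E'
from h import *
T=np.array(r.camera_model("wrist")["T"]);im=r.camera("wrist");cv2.imwrite("pics/w1.png",im[:,:,::-1])
for l in["blade_bar","blade_notch","blade"]:
    for d in r.spot_point(l,"wrist")[:1]:
        p=w("wrist",d["at"],T);print(l,round(d["conf"],2),p.round(4),np.round(pix("wrist",p)))
E
```

```text
blade_bar 0.8 [ 0.4708 -0.281   0.0146] [257. 182.]
blade_notch 0.97 [ 5.133e-01 -2.953e-01 -4.000e-04] [294. 177.]
blade 0.74 [ 0.491  -0.2822 -0.001 ] [273. 174.]
```

View pics/w1.png

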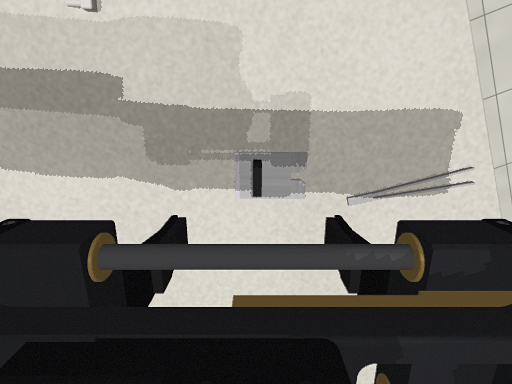

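The wrist picture shows the blade at (271,176), with its bar at (257,178) and the notch opening to the right at (297,182). The fingers straddle it below.

```bash
python3 - <<'E'
from h import *
a=cv2.imread("pics/w1.png")
k=np.argwhere(a.max(2)<50)[:,::-1];k=k[(k[:,0]>240)&(k[:,0]<275)&(k[:,1]>150)&(k[:,1]<205)].astype(np.float32)
print(len(k),k.min(0),k.max(0))
for z in(.024,.014):
    B=np.array([ray("wrist",u,v,z) for u,v in cv2.boxPoints(cv2.minAreaRect(k))]);print(B.round(4),B.mean(0).round(4))
cv2.imwrite("pics/w1c.png",cv2.resize(a[140:210,215:325],None,fx=7,fy=7,interpolation=cv2.INTER_CUBIC))
E
```

```text
313 [253. 160.] [261. 196.]
[[ 0.4765 -0.2542  0.024 ]
 [ 0.4846 -0.2574  0.024 ]
 [ 0.4701 -0.2957  0.024 ]
 [ 0.4616 -0.2924  0.024 ]] [ 0.4732 -0.2749  0.024 ]
[[ 0.4758 -0.2558  0.014 ]
 [ 0.4842 -0.259   0.014 ]
 [ 0.4691 -0.2986  0.014 ]
 [ 0.4605 -0.2952  0.014 ]] [ 0.4724 -0.2772  0.014 ]
```

View pics/w1c.png

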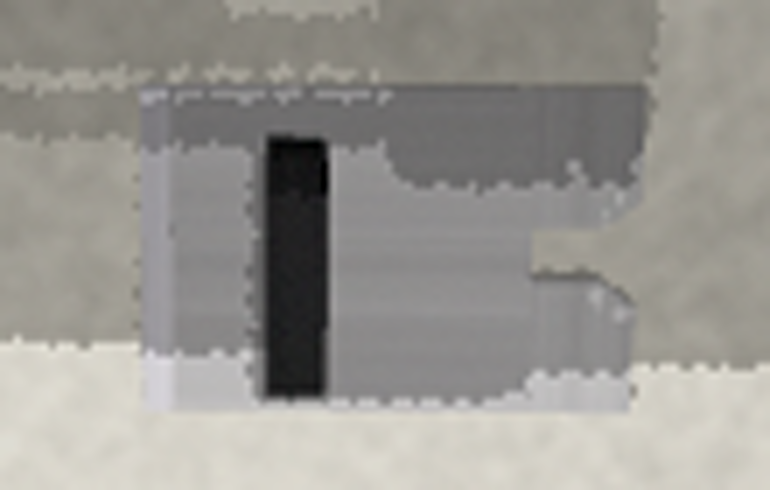

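Request:
arm_command:
  xyz:
    - [0.002,0.002,-0.04]
    - [0.002,0.002,-0.08]
    - [0.002,0.002,-0.12]
    - [0.002,0.002,-0.145]
    - [0.002,0.002,-0.1555]
    - [0.002,0.002,-0.1555]
    - [0.002,0.002,-0.1555]
    - [0.002,0.002,-0.1555]
  rot:
    - [0,0,0]
    - [0,0,0]
    - [0,0,0]
    - [0,0,0]
    - [0,0,0]
    - [0,0,0]
    - [0,0,0]
    - [0,0,0]

```text
time: 3.2
ee_pos: [0.4742, -0.2753, 0.008]
eef_rot: [0.824, 0.566, 0.0, 0.001]
ft_force: [0.2, 0.1, 0.2]
width: 0.0872
grip_force: 0.0
```

Request:
arm_command:
  xyz:
    - [0,0,0]
    - [0,0,0]
    - [0,0,0]
    - [0,0,0]
    - [0,0,0]
    - [0,0,0]
    - [0,0,0]
    - [0,0,0]
    - [0,0,0]
    - [0,0,0]
    - [0,0,0]
    - [0,0,0]
  rot:
    - [0,0,0]
    - [0,0,0]
    - [0,0,0]
    - [0,0,0]
    - [0,0,0]
    - [0,0,0]
    - [0,0,0]
    - [0,0,0]
    - [0,0,0]
    - [0,0,0]
    - [0,0,0]
    - [0,0,0]
  grip: 0
  squeeze: 40

```text
time: 4.2
ee_pos: [0.4736, -0.2749, 0.0071]
eef_rot: [0.824, 0.566, 0.0, 0.0]
ft_force: [0.1, -0.8, 0.0]
width: 0.0148
grip_force: 0.0
```

Request:
arm_command:
  xyz:
    - [0,0,0]
    - [0,0,0]
    - [0,0,0]
    - [0,0,0]
    - [0,0,0]
    - [0,0,0]
  rot:
    - [0,0,0]
    - [0,0,0]
    - [0,0,0]
    - [0,0,0]
    - [0,0,0]
    - [0,0,0]

```text
time: 4.7
ee_pos: [0.4736, -0.2749, 0.0071]
eef_rot: [0.824, 0.566, 0.0, 0.0]
ft_force: [0.1, -1.3, -0.9]
width: 0.0098
grip_force: 40.0
```

Request:
arm_command:
  xyz:
    - [0,0,0.02]
    - [0,0,0.06]
    - [0.01,0.04,0.1]
    - [0.02,0.08,0.113]
    - [0.03,0.12,0.113]
    - [0.04,0.16,0.113]
    - [0.05,0.2,0.113]
    - [0.06,0.24,0.113]
    - [0.07,0.275,0.113]
    - [0.07,0.294,0.113]
    - [0.07,0.294,0.113]
    - [0.07,0.294,0.113]
    - [0.07,0.294,0.113]
    - [0.07,0.294,0.113]
  rot:
    - [0,0,0]
    - [0,0,0]
    - [0,0,0.03]
    - [0,0,0.06]
    - [0,0,0.1]
    - [0,0,0.14]
    - [0,0,0.18]
    - [0,0,0.217]
    - [0,0,0.217]
    - [0,0,0.217]
    - [0,0,0.217]
    - [0,0,0.217]
    - [0,0,0.217]
    - [0,0,0.217]

```text
time: 5.87
ee_pos: [0.5434, 0.0174, 0.1199]
eef_rot: [0.759, 0.651, -0.0, 0.0]
ft_force: [0.4, -1.0, -0.4]
width: 0.0097
grip_force: 40.0
```

```bash
python3 - <<'E'
from h import *
s=r.read_state();print(s["ee_pos"],s["eef_rot"],s["width"],s["ft_force"])
T=np.array(r.camera_model("wrist")["T"]);im=r.camera("wrist");cv2.imwrite("pics/w2.png",im[:,:,::-1])
for l in["blade_bar","blade_notch","blade","cap_slot","cleaner","bed"]:
    for d in r.spot_point(l,"wrist")[:1]:
        p=w("wrist",d["at"],T);print(l,round(d["conf"],2),p.round(4),np.round(pix("wrist",p)))
E
```

```text
[0.54344277 0.01738701 0.11990986] [ 7.58813459e-01  6.51307894e-01 -3.53424414e-04  1.93103029e-04] 0.00973047239977845 [ 0.40947646 -1.01329513 -0.36129305]
blade_bar 0.94 [0.5414 0.0137 0.127 ] [254. 245.]
blade 0.97 [0.5598 0.0163 0.1135] [281. 229.]
cap_slot 0.81 [0.6102 0.008  0.0382] [330. 196.]
cleaner 0.7 [0.562  0.0144 0.1115] [285. 230.]
bed 0.7 [0.5831 0.017  0.031 ] [298. 189.]
```

View pics/w2.png

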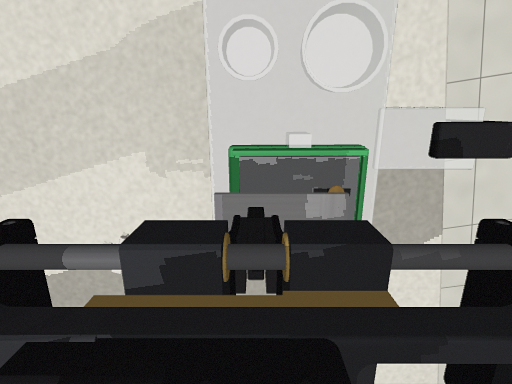

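The wrist picture shows the blade level in the fingers, its +y edge along row 193 from column 215 to 352. Beyond it lie the far green cheek at rows 146–156 and the cap at (337,189).

```bash
python3 - <<'E'
from h import *
a=cv2.imread("pics/w2.png");hsv=cv2.cvtColor(a,cv2.COLOR_BGR2HSV)
g=cv2.inRange(hsv,(40,80,30),(85,255,255))
s=r.read_state();q=s["eef_rot"];yaw=2*np.arctan2(q[1],q[0])-np.pi/2;print("yaw",np.degrees(yaw),s["ee_pos"])
ex=np.array([np.cos(yaw),np.sin(yaw)]);ey=np.array([-ex[1],ex[0]]);tcp=s["ee_pos"][:2]
G=a.astype(float).mean(2)
E=[];C=[]
for c in range(240,330,4):
    col=G[180:205,c];d=np.diff(col);i=np.abs(d).argmax();E.append((c,180+i+.5))
for c in range(245,356,5):
    rr=np.argwhere(g[140:165,c])[:,0]+140
    C.append((c,rr.min()-.5,rr.max()+.5))
print(E[::4]);print(C[::5])
def loc(pts,z):
    P=np.array([ray("wrist",u,v,z)[:2]-tcp for u,v in pts]);L=np.c_[P@ex,P@ey];f=np.polyfit(L[:,0],L[:,1],1)
    rs=L[:,1]-np.polyval(f,L[:,0]);k=abs(rs-np.median(rs))<.0015;f=np.polyfit(L[k,0],L[k,1],1)
    print(len(L),k.sum(),"slope deg",np.degrees(np.arctan(f[0])),"lat at x=0,.016,.07",[round(np.polyval(f,x)*1e3,1) for x in(0,.016,.07)])
loc(E,.1168)
loc([(c,t) for c,t,b in C],.038);loc([(c,b) for c,t,b in C],.038);loc([(c,b) for c,t,b in C],.036)
o=cv2.inRange(hsv,(8,120,60),(30,255,255));o[:,:310]=0;o[:,350:]=0;o[205:]=0;o[:175]=0
Q=np.argwhere(o)[:,::-1];print(len(Q),Q.min(0),Q.max(0))
for u in(Q[:,0].min()-.5,Q[:,0].max()+.5):
    p=ray("wrist",u,193,.0415)[:2]-tcp;print("cap edge x",p@ex,p@ey)
p=ray("wrist",Q[:,0].mean(),Q[:,1].min()-.5,.0415)[:2]-tcp;print("cap +y edge",p@ex,p@ey)
print("blade tip/rear",[(ray("wrist",u,193,.1168)[:2]-tcp)@ex for u in(215,350)])
cv2.imwrite("pics/w2c.png",cv2.resize(a[135:235,205:375],None,fx=4.6,fy=4.6,interpolation=cv2.INTER_CUBIC))
E
```

```text
yaw -8.632336400860316 [0.54356487 0.01866929 0.12010182]
[(240, np.float64(193.5)), (256, np.float64(193.5)), (272, np.float64(193.5)), (288, np.float64(193.5)), (304, np.float64(193.5)), (320, np.float64(193.5))]
[(245, np.float64(144.5), np.float64(155.5)), (270, np.float64(144.5), np.float64(155.5)), (295, np.float64(147.5), np.float64(155.5)), (320, np.float64(144.5), np.float64(155.5)), (345, np.float64(144.5), np.float64(155.5))]
23 23 slope deg -0.06500330938537698 lat at x=0,.016,.07 [np.float64(25.6), np.float64(25.5), np.float64(25.5)]
23 18 slope deg -0.06489419153358919 lat at x=0,.016,.07 [np.float64(46.6), np.float64(46.6), np.float64(46.5)]
23 23 slope deg -0.06491778997371347 lat at x=0,.016,.07 [np.float64(37.0), np.float64(37.0), np.float64(36.9)]
23 23 slope deg -0.06491778997372608 lat at x=0,.016,.07 [np.float64(36.7), np.float64(36.7), np.float64(36.6)]
72 [328 186] [343 191]
cap edge x 0.06425499007045596 0.00360893171201986
cap edge x 0.07863881913072081 0.0035926132308498676
cap +y edge 0.07130416290341415 0.010576754743566766
blade tip/rear [np.float64(-0.025389536590073595), np.float64(0.057847360828511364)]
```

View pics/w2c.png

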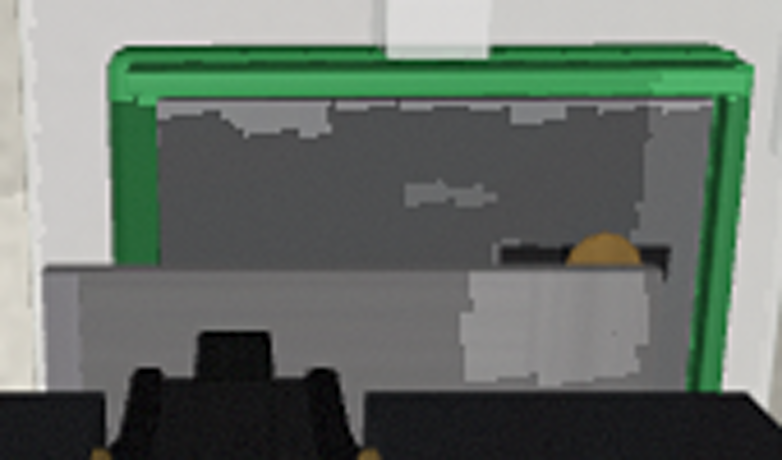

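The crop shows the cap's +y rim at (605,235) over its dark slot, and the blade edge parallel to the green cheek. The blade sits about 4 mm to −y of the centre line, so I'll shift it, come down to a hover and look again.

Request:
arm_command:
  xyz:
    - [-0.002,0.005,-0.02]
    - [-0.002,0.005,-0.045]
    - [-0.002,0.005,-0.06]
    - [-0.002,0.005,-0.068]
    - [-0.002,0.005,-0.068]
    - [-0.002,0.005,-0.068]
    - [-0.002,0.005,-0.068]
    - [-0.002,0.005,-0.068]
    - [-0.002,0.005,-0.068]
    - [-0.002,0.005,-0.068]
  rot:
    - [0,0,0]
    - [0,0,0]
    - [0,0,0]
    - [0,0,0]
    - [0,0,0]
    - [0,0,0]
    - [0,0,0]
    - [0,0,0]
    - [0,0,0]
    - [0,0,0]

```text
time: 7.05
ee_pos: [0.542, 0.0241, 0.0527]
eef_rot: [0.758, 0.652, 0.0, 0.0]
ft_force: [0.1, -0.4, -0.6]
width: 0.0097
grip_force: 40.0
```

```bash
cat > m.py <<'E'
from h import *
import sys
def run(name,zt,view=True):
    s=r.read_state();T=np.array(r.camera_model("wrist")["T"]);im=r.camera("wrist")
    a=np.ascontiguousarray(im[:,:,::-1]);cv2.imwrite(f"pics/{name}.png",a)
    q=s["eef_rot"];yaw=2*np.arctan2(q[1],q[0])-np.pi/2
    print("tcp",s["ee_pos"].round(4),"yaw",np.degrees(yaw).round(2),"f",s["ft_force"].round(1))
    ex=np.array([np.cos(yaw),np.sin(yaw)]);ey=np.array([-ex[1],ex[0]]);tcp=s["ee_pos"][:2]
    L=lambda u,v,z:(lambda p:np.array([p@ex,p@ey])*1e3)(ray("wrist",u,v,z)[:2]-tcp)
    hsv=cv2.cvtColor(a,cv2.COLOR_BGR2HSV)
    o=cv2.inRange(hsv,(8,120,60),(30,255,255));o[:,:290]=0;o[:,380:]=0;o[215:]=0;o[:130]=0
    Q=np.argwhere(o)[:,::-1];print("cap px",len(Q),Q.min(0),Q.max(0))
    c=Q.mean(0);print("cap x edges",L(Q[:,0].min()-.5,c[1],.0415),L(Q[:,0].max()+.5,c[1],.0415),"+y",L(c[0],Q[:,1].min()-.5,.0415),"-y",L(c[0],Q[:,1].max()+.5,.0415))
    g=cv2.inRange(hsv,(40,80,30),(85,255,255))
    for u in(260,300,340):
        rr=np.argwhere(g[90:175,u])[:,0]+90
        b=rr.max()+.5;G=a[:,u].astype(float).mean(1);d=np.abs(np.diff(G[int(b)+4:216]));k=np.argsort(d)[::-1][:4]
        print(u,"cheek inner",L(u,b,.038),"edges",[(int(b)+4+i,round(d[i]),L(u,int(b)+4.5+i,zt).round(1)) for i in k])
    cv2.imwrite(f"pics/{name}c.png",cv2.resize(a[110:235,205:375],None,fx=4.6,fy=4.6,interpolation=cv2.INTER_CUBIC))
E
python3 -c "
from m import *
run('w3',r.read_state()['ee_pos'][2]-.0031)"
```

```text
tcp [0.542  0.0241 0.0527] yaw -8.6 f [ 0.1 -0.4 -0.6]Traceback (most recent call last):
  File "<string>", line 3, in <module>
    run('w3',r.read_state()['ee_pos'][2]-.0031)
    ~~~^^^^^^^^^^^^^^^^^^^^^^^^^^^^^^^^^^^^^^^^
  File "m.py", line 12, in run
    Q=np.argwhere(o)[:,::-1];print("cap px",len(Q),Q.min(0),Q.max(0))
                                                   ~~~~~^^^
    return umr_minimum(a, axis, None, out, keepdims, initial, where)
ValueError: zero-size array to reduction operation minimum which has no identity
```

View pics/w3.png

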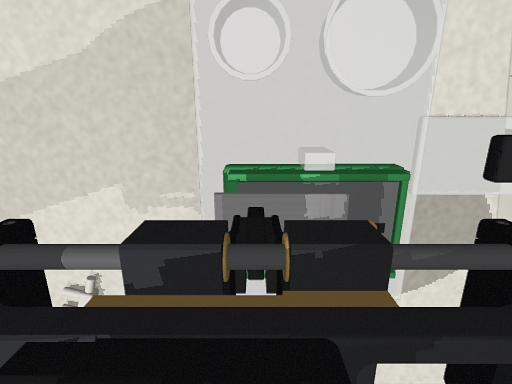

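The cap is now mostly hidden behind the gripper near (372,226). The cheek's inner edge (about row 181) and the blade's edge (about row 193) still give the lateral offset.

```bash
sed -i 's/^    Q=np.argwhere(o).*/    Q=np.argwhere(o)[:,::-1]/; s/^    c=Q.mean(0)/    if len(Q)>9: c=Q.mean(0)/; s/g\[90:175,u\]/g[90:190,u]/; s/int(b)+4/int(b)+3/g; s/(int(b)+3.5/(int(b)+3.5/' m.py
python3 -c "
from m import *
a=cv2.imread('pics/w3.png')
for u in(250,300,330):print(u,[tuple(x) for x in a[172:200,u].tolist()])
run('w4',r.read_state()['ee_pos'][2]-.0031)"
```

```text
250 [(38, 74, 26), (40, 74, 28), (52, 99, 38), (58, 104, 42), (56, 104, 41), (58, 105, 43), (56, 102, 40), (55, 102, 39), (49, 92, 34), (51, 50, 48), (75, 72, 73), (79, 79, 79), (81, 81, 79), (79, 78, 78), (79, 79, 78), (80, 80, 79), (79, 78, 78), (79, 78, 77), (79, 79, 78), (78, 77, 77), (81, 78, 80), (85, 85, 87), (106, 107, 108), (109, 109, 110), (107, 106, 108), (107, 107, 108), (110, 111, 112), (111, 112, 112)]
300 [(38, 73, 26), (45, 84, 31), (82, 145, 57), (98, 163, 73), (91, 156, 66), (53, 96, 37), (51, 97, 36), (54, 100, 38), (50, 92, 36), (49, 49, 47), (76, 74, 74), (79, 78, 77), (79, 78, 76), (79, 78, 77), (78, 77, 76), (80, 79, 78), (77, 76, 75), (79, 78, 77), (80, 78, 77), (80, 79, 78), (82, 81, 81), (85, 85, 86), (106, 106, 106), (110, 109, 110), (108, 108, 109), (109, 109, 110), (110, 110, 111), (110, 110, 112)]
330 [(40, 74, 27), (41, 76, 29), (65, 115, 46), (74, 128, 55), (74, 126, 53), (72, 125, 54), (71, 125, 50), (72, 126, 52), (61, 112, 44), (53, 50, 53), (92, 88, 91), (81, 80, 79), (79, 78, 77), (77, 76, 75), (79, 78, 78), (79, 77, 76), (79, 79, 78), (78, 77, 76
[... 160 characters left out ...]

tcp [0.5418 0.024  0.0525] yaw -8.6 f [ 0.4  0.  -1.6]
260 cheek inner [ 2.42252994 31.06774566] edges [(np.int64(206), 107, array([ 2.3, 17.2])), (np.int64(193), 22, array([ 2.3, 25.6])), (np.int64(207), 8, array([ 2.3, 16.5])), (np.int64(192), 5, array([ 2.3, 26.3]))]
300 cheek inner [28.42975328 31.03652885] edges [(np.int64(193), 22, array([26.9, 25.6])), (np.int64(192), 5, array([26.9, 26.3])), (np.int64(194), 3, array([26.9, 25. ])), (np.int64(210), 3, array([27.3, 14.5]))]
340 cheek inner [54.44085419 31.00530738] edges [(np.int64(193), 43, array([51.5, 25.6])), (np.int64(194), 12, array([51.6, 24.9])), (np.int64(192), 8, array([51.5, 26.2])), (np.int64(195), 4, array([51.6, 24.3]))]
```

Request:
arm_command:
  xyz:
    - [0,-0.0005,-0.003]
    - [0,-0.0005,-0.006]
    - [0,-0.0005,-0.008]
    - [0,-0.0005,-0.0085]
    - [0,-0.0005,-0.0085]
    - [0,-0.0005,-0.0085]
  rot:
    - [0,0,0]
    - [0,0,0]
    - [0,0,0]
    - [0,0,0]
    - [0,0,0]
    - [0,0,0]

```text
time: 7.65
ee_pos: [0.5415, 0.0236, 0.0435]
eef_rot: [0.758, 0.652, 0.0, -0.0]
ft_force: [-0.4, 0.1, -1.3]
width: 0.01
grip_force: 40.0
```

Request:
arm_command:
  xyz:
    - [0,0,-0.0005]
    - [0,0,-0.001]
    - [0,0,-0.0015]
    - [0,0,-0.0015]
    - [0,0,-0.0015]
  rot:
    - [0,0,0]
    - [0,0,0]
    - [0,0,0]
    - [0,0,0]
    - [0,0,0]

```text
time: 8.07
ee_pos: [0.5417, 0.0237, 0.0423]
eef_rot: [0.758, 0.652, 0.0, 0.0]
ft_force: [-1.7, -0.6, 3.7]
width: 0.0097
grip_force: 40.0
```

Request:
arm_command:
  xyz:
    - [0,0,-0.0007]
    - [0,0,-0.0015]
    - [0,0,-0.0022]
    - [0,0,-0.0022]
    - [0,0,-0.0022]
    - [0,0,-0.0022]
  rot:
    - [0,0,0]
    - [0,0,0]
    - [0,0,0]
    - [0,0,0]
    - [0,0,0]
    - [0,0,0]

```text
time: 8.57
ee_pos: [0.5417, 0.0237, 0.0401]
eef_rot: [0.758, 0.652, 0.0, 0.0]
ft_force: [-2.6, -0.3, 5.4]
width: 0.0096
grip_force: 40.0
```

Request:
arm_command:
  xyz:
    - [0.00198,-0.0003,0]
    - [0.00396,-0.0006,0]
    - [0.00593,-0.0009,0]
    - [0.0079,-0.0012,0]
    - [0.0099,-0.0015,0]
    - [0.0119,-0.0018,0]
    - [0.0119,-0.0018,0]
    - [0.0119,-0.0018,0]
  rot:
    - [0,0,0]
    - [0,0,0]
    - [0,0,0]
    - [0,0,0]
    - [0,0,0]
    - [0,0,0]
    - [0,0,0]
    - [0,0,0]

```text
time: 9.23
ee_pos: [0.5537, 0.0219, 0.0401]
eef_rot: [0.758, 0.652, 0.0, 0.0]
ft_force: [-1.5, 0.4, 6.6]
width: 0.0095
grip_force: 40.0
```

Request:
arm_command:
  xyz:
    - [0.00148,-0.0002,0]
    - [0.00297,-0.00045,0]
    - [0.00445,-0.0007,0]
    - [0.00593,-0.0009,0]
    - [0.0074,-0.0011,0]
    - [0.0089,-0.00135,0]
    - [0.0099,-0.0015,0]
    - [0.0099,-0.0015,0]
  rot:
    - [0,0,0]
    - [0,0,0]
    - [0,0,0]
    - [0,0,0]
    - [0,0,0]
    - [0,0,0]
    - [0,0,0]
    - [0,0,0]

```text
time: 9.9
ee_pos: [0.5634, 0.0205, 0.04]
eef_rot: [0.758, 0.652, -0.0, -0.0]
ft_force: [-2.7, 0.3, 6.5]
width: 0.0097
grip_force: 40.0
```

Request:
arm_command:
  xyz:
    - [0.001,-0.00015,0]
    - [0.002,-0.0003,0]
    - [0.003,-0.00045,0]
    - [0.004,-0.0006,0]
  rot:
    - [0,0,0]
    - [0,0,0]
    - [0,0,0]
    - [0,0,0]

```text
time: 10.23
ee_pos: [0.5671, 0.0199, 0.04]
eef_rot: [0.758, 0.652, -0.0, -0.0]
ft_force: [-4.1, 0.4, 6.5]
width: 0.0103
grip_force: 40.0
```

Request:
arm_command:
  xyz:
    - [0.0005,-0.0001,0]
    - [0.001,-0.00015,0]
    - [0.0015,-0.0002,0]
  rot:
    - [0,0,0]
    - [0,0,0]
    - [0,0,0]

```text
time: 10.48
ee_pos: [0.5686, 0.0197, 0.04]
eef_rot: [0.758, 0.652, -0.0, -0.0]
ft_force: [-4.1, -0.6, 6.2]
width: 0.0096
grip_force: 40.0
```

Request:
arm_command:
  xyz:
    - [0.0005,-0.0001,0]
    - [0.001,-0.00015,0]
  rot:
    - [0,0,0]
    - [0,0,0]

```text
time: 10.65
ee_pos: [0.5696, 0.0196, 0.04]
eef_rot: [0.758, 0.652, -0.0, -0.0]
ft_force: [-3.9, 0.3, 7.7]
width: 0.0095
grip_force: 40.0
```

Request:
arm_command:
  xyz:
    - [0.0005,-0.0001,0]
    - [0.001,-0.00015,0]
  rot:
    - [0,0,0]
    - [0,0,0]

```text
time: 10.82
ee_pos: [0.5706, 0.0194, 0.04]
eef_rot: [0.758, 0.652, -0.0, -0.0]
ft_force: [-3.8, 0.5, 6.6]
width: 0.0096
grip_force: 40.0
```

Request:
arm_command:
  xyz:
    - [0.0005,-0.0001,0]
    - [0.001,-0.00015,0]
  rot:
    - [0,0,0]
    - [0,0,0]

```text
time: 10.98
ee_pos: [0.5717, 0.0193, 0.04]
eef_rot: [0.758, 0.652, -0.0, -0.0]
ft_force: [-3.9, 0.8, 7.0]
width: 0.0093
grip_force: 40.0
```

Request:
arm_command:
  xyz:
    - [0.0005,-0.0001,0]
    - [0.001,-0.00015,0]
  rot:
    - [0,0,0]
    - [0,0,0]

```text
time: 11.15
ee_pos: [0.5726, 0.0191, 0.04]
eef_rot: [0.758, 0.652, -0.0, -0.0]
ft_force: [-3.6, 0.2, 6.2]
width: 0.0095
grip_force: 40.0
```

Request:
arm_command:
  xyz:
    - [0.0005,-0.0001,0]
    - [0.001,-0.00015,0]
  rot:
    - [0,0,0]
    - [0,0,0]

```text
time: 11.32
ee_pos: [0.5736, 0.019, 0.04]
eef_rot: [0.758, 0.652, -0.0, -0.0]
ft_force: [-3.5, -0.3, 6.7]
width: 0.0101
grip_force: 40.0
```

Request:
arm_command:
  xyz:
    - [0.0005,-0.0001,0]
    - [0.001,-0.00015,0]
  rot:
    - [0,0,0]
    - [0,0,0]

```text
time: 11.48
ee_pos: [0.5744, 0.0189, 0.0399]
eef_rot: [0.758, 0.652, -0.0, -0.0]
ft_force: [-4.8, 0.8, 7.0]
width: 0.0095
grip_force: 40.0
```

Request:
arm_command:
  xyz:
    - [0.0003,-0.0001,0]
    - [0.0006,-0.0001,0]
  rot:
    - [0,0,0]
    - [0,0,0]

```text
time: 11.65
ee_pos: [0.5749, 0.0188, 0.0399]
eef_rot: [0.758, 0.652, -0.0, -0.0]
ft_force: [-6.5, 0.5, 8.6]
width: 0.0096
grip_force: 40.0
```

Request:
arm_command:
  xyz:
    - [0.0003,0,0]
    - [0.0005,-0.0001,0]
  rot:
    - [0,0,0]
    - [0,0,0]

```text
time: 11.82
ee_pos: [0.5753, 0.0188, 0.0399]
eef_rot: [0.758, 0.652, -0.001, -0.001]
ft_force: [-5.1, 0.6, 7.8]
width: 0.0097
grip_force: 40.0
```

Request:
arm_command:
  xyz:
    - [0.0002,0,0]
    - [0.0003,-0.0001,0]
  rot:
    - [0,0,0]
    - [0,0,0]

```text
time: 11.98
ee_pos: [0.5754, 0.0187, 0.0398]
eef_rot: [0.758, 0.652, -0.001, -0.001]
ft_force: [-5.9, 2.3, 7.6]
width: 0.0096
grip_force: 40.0
```

Request:
arm_command:
  xyz:
    - [0.0003,0,0]
    - [0.0005,-0.0001,0]
  rot:
    - [0,0,0]
    - [0,0,0]

```text
time: 12.15
ee_pos: [0.5759, 0.0187, 0.0398]
eef_rot: [0.758, 0.652, -0.001, -0.001]
ft_force: [-6.4, 0.9, 8.2]
width: 0.0095
grip_force: 40.0
```

```bash
python3 -c "
from h import *
F=[]
for i in range(6):
    r.camera('wrist');s=r.read_state();F.append(np.r_[s['ft_force'],s['ee_pos']*1e3])
print(np.round(F,1),np.mean(F,0).round(2))"
```

```text
[[-6.400e+00  4.000e-01  7.800e+00  5.759e+02  1.870e+01  3.980e+01]
 [-6.600e+00  4.000e-01  7.600e+00  5.759e+02  1.860e+01  3.990e+01]
 [-5.700e+00  7.000e-01  7.900e+00  5.758e+02  1.870e+01  3.980e+01]
 [-6.200e+00  1.300e+00  9.000e+00  5.759e+02  1.870e+01  3.980e+01]
 [-6.700e+00  1.200e+00  7.700e+00  5.759e+02  1.870e+01  3.990e+01]
 [-6.600e+00  2.100e+00  8.500e+00  5.759e+02  1.870e+01  3.990e+01]] [ -6.37   1.03   8.07 575.86  18.67  39.85]
```

Request:
arm_command:
  xyz:
    - [0.0002,0,0]
    - [0.0004,-0.0001,0]
    - [0.0004,-0.0001,0]
  rot:
    - [0,0,0]
    - [0,0,0]
    - [0,0,0]

```text
time: 12.7
ee_pos: [0.5762, 0.0186, 0.0398]
eef_rot: [0.758, 0.652, -0.001, -0.001]
ft_force: [-7.3, 0.8, 9.1]
width: 0.0098
grip_force: 40.0
```

```bash
python3 -c "
from h import *
F=[]
for i in range(5):
    r.camera('wrist');s=r.read_state();F.append(np.r_[s['ft_force'],s['ee_pos']*1e3])
print(np.mean(F,0).round(2))"
```

```text
[ -6.73   1.3    8.38 576.17  18.62  39.83]
```

Request:
arm_command:
  xyz:
    - [0,0,0.0005]
    - [0,0,0.001]
    - [0,0,0.0015]
    - [0,0,0.0017]
    - [0,0,0.0017]
    - [0,0,0.0017]
  rot:
    - [0,0,0]
    - [0,0,0]
    - [0,0,0]
    - [0,0,0]
    - [0,0,0]
    - [0,0,0]

```text
time: 13.45
ee_pos: [0.5762, 0.0186, 0.0411]
eef_rot: [0.758, 0.652, -0.001, -0.001]
ft_force: [-3.7, 1.3, 5.8]
width: 0.0098
grip_force: 40.0
```

Request:
arm_command:
  xyz:
    - [0,0,0.0003]
    - [0,0,0.0005]
    - [0,0,0.0005]
    - [0,0,0.0005]
  rot:
    - [0,0,0]
    - [0,0,0]
    - [0,0,0]
    - [0,0,0]

```text
time: 13.78
ee_pos: [0.5762, 0.0186, 0.0416]
eef_rot: [0.758, 0.652, -0.001, -0.001]
ft_force: [-5.0, 0.5, 3.6]
width: 0.0094
grip_force: 40.0
```

Request:
arm_command:
  xyz:
    - [0,0,0.0002]
    - [0,0,0.0002]
    - [0,0,0.0002]
    - [0,0,0.0002]
  rot:
    - [0,0,0]
    - [0,0,0]
    - [0,0,0]
    - [0,0,0]
  squeeze: 8

```text
time: 14.12
ee_pos: [0.5762, 0.0185, 0.0417]
eef_rot: [0.758, 0.652, -0.001, -0.001]
ft_force: [-5.4, 1.7, 2.7]
width: 0.01
grip_force: 8.0
```

Request:
arm_command:
  xyz:
    - [0,0,0]
    - [0,0,0]
    - [0,0,0]
    - [0,0,0]
    - [0,0,0]
    - [0,0,0]
  rot:
    - [0,0,0]
    - [0,0,0]
    - [0,0,0]
    - [0,0,0]
    - [0,0,0]
    - [0,0,0]
  grip: 0.28

```text
time: 14.62
ee_pos: [0.5773, 0.018, 0.0423]
eef_rot: [0.758, 0.652, 0.0, 0.0]
ft_force: [0.3, -0.6, -0.1]
width: 0.0242
grip_force: 0.0
```

Request:
arm_command:
  xyz:
    - [0,0,0.01]
    - [0,0,0.03]
    - [-0.01,-0.02,0.06]
    - [-0.02,-0.04,0.1]
    - [-0.02,-0.06,0.13]
    - [-0.02,-0.06,0.13]
    - [-0.02,-0.06,0.13]
    - [-0.02,-0.06,0.13]
    - [-0.02,-0.06,0.13]
    - [-0.02,-0.06,0.13]
  rot:
    - [0,0,0]
    - [0,0,0]
    - [0,0,0]
    - [0,0,0]
    - [0,0,0]
    - [0,0,0]
    - [0,0,0]
    - [0,0,0]
    - [0,0,0]
    - [0,0,0]

```text
time: 15.45
ee_pos: [0.5565, -0.0409, 0.1711]
eef_rot: [0.758, 0.653, -0.001, -0.001]
ft_force: [0.0, -0.5, 0.2]
width: 0.0242
grip_force: 0.0
```

```bash
python3 -c "
from h import *
s=r.read_state();print(s['ee_pos'],s['ft_force'])
a=r.camera('wrist')[:,:,::-1].copy();cv2.imwrite('pics/w5.png',a)
for l in['blade_bar','blade_notch','cap_slot']:
    for d in r.spot_point(l,'wrist')[:1]:
        p=w('wrist',d['at']);print(l,round(d['conf'],2),p.round(4),np.round(pix('wrist',p)))
u,v=pix('wrist',[.6,.012,.04]);print(u,v);u,v=int(u),int(v)
cv2.imwrite('pics/w5c.png',cv2.resize(a[max(v-70,0):v+70,max(u-90,0):u+90],None,fx=4.2,fy=4.2,interpolation=cv2.INTER_CUBIC))"
```

```text
[ 0.55654971 -0.04087856  0.17111204] [ 0.04482906 -0.47122593  0.15466977]
blade_bar 0.85 [0.5736 0.0163 0.0484] [264. 127.]
blade_notch 0.55 [0.6163 0.0069 0.0362] [305. 129.]
289.67329514870875 126.66693350171937
```

View pics/w5c.png

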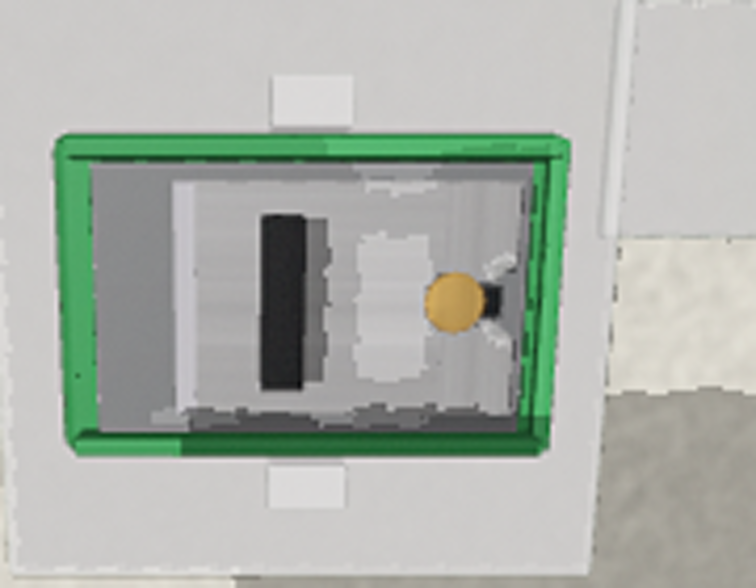

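The crop shows the blade flat and straight between the cheeks. The brass cap at (455,302) sits over the notch and the bar is at (283,302). At about 4 px/mm the bar and cap are 43 mm apart. I'll check whether the blade crept back on release.

```bash
python3 -c "
from h import *
a=cv2.imread('pics/w5.png')
k=np.argwhere(a.max(2)<60)[:,::-1];k=k[(abs(k[:,0]-264)<16)&(abs(k[:,1]-126)<30)].astype(np.float32)
ex=np.array([.9887,-.15])
print(len(k),np.ptp(k,axis=0))
B=np.array([ray('wrist',u,v,.0585)[:2] for u,v in cv2.boxPoints(cv2.minAreaRect(k))]);print(B.round(4),B.mean(0))
o=cv2.inRange(cv2.cvtColor(a,cv2.COLOR_BGR2HSV),(8,120,60),(30,255,255));Q=np.argwhere(o)[:,::-1];Q=Q[(Q[:,1]<150)&(abs(Q[:,0]-305)<20)]
C=ray('wrist',*((Q.min(0)+Q.max(0))/2),.0415)[:2];print('cap',C,'bar->cap along',(C-B.mean(0))@ex)
print('bar vs release TCP along (mm)',1e3*(B.mean(0)-[.5762,.0185])@ex)"
```

```text
401 [10. 41.]
[[ 0.567  -0.0027]
 [ 0.5743  0.0356]
 [ 0.5835  0.0338]
 [ 0.5765 -0.0046]] [0.57532069 0.01553624]
cap [0.6172974  0.00861361] bar->cap along 0.042540772958604485
bar vs release TCP along (mm) -0.4248144084552474
```

```bash
python3 -c "
from h import *
print(r.close_job())"
```

```text
the job is handed in; nothing more can be done
None
```

The blade is clamped flat and straight under the cap with its notch bearing on the pin, which is pushed back an estimated 1.7–2 mm (from feel and position). The bed was pressed with at most about 9 N, and the job was handed in at about 15.5 s; no verdict came back.

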